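# Feed one vial with one turn of the handwheel

## Robot

A 6-joint arm with a two-finger parallel gripper is mounted at the origin on a cart in front of the work surface, level with it; the furniture and walls round the work are solid. World frame = base frame: x ahead of the robot, y to its left, z up, the work surface at z = 0. Lengths are in m, angles in rad, forces in N, time in s.
With the tool pointing down it reaches from about 0.3 to 0.775 m from the base axis. Payload 14.6 kg.
Tool frame: the origin (TCP) lies on the centre line of the jaws, within the pads' length; the fingertips stand ctrl.tcp_to_tips ahead of it and the grasp point (between the pads) lies 2 mm behind it (ctrl.tcp_to_tips is the distance from the TCP to the fingertips, in m); z points along the fingers, y is the line along which they close (so a half turn about z gives the same grasp; the last joint's range is limited). The gripper opens to 94 mm and grips with 3 to 60 N. Pads are 16 mm wide; open, the fingers measure 119 mm over their backs; the gripper's body (75 mm by 177 mm) begins 78 mm behind the grasp point.
Start: joints at [1.156, 0.3, 1.521, -0, 1.321, -0.067], TCP at [0.187, 0.517, 0.222] pointing down, gripper open.
Joint ranges: [-3.03, 3.03], [-0.79, 2.21], [0.23, 2.52], [-1.04, 4.18], [0, 3.07], [-2.55, 2.55]. Speed limits (rad/s): [2.22, 2.22, 2.57, 3.14, 3.14, 3.14].

## Interface

Orientations are given as [roll, pitch, yaw] about the fixed x, y, z axes, in that order (R = Rz(yaw) Ry(pitch) Rx(roll)).
In Python, from station import telemetry, viewer, hand_in, ctrl gives the robot as it stands.
- The arm moves only by the tool step_arm, never from a script. Its argument "plan" is a list of rows, each an object of numbers: "dx", "dy", "dz": the shift along the tool's x, y, z scaled (see below); "rx", "ry", "rz": the turn, a rotation vector about the tool's x, y, z scaled (see below); "claw": the closure, from 0 (fully open) to 1 (shut). In form: [{"dx": .., "dy": .., "dz": .., "rx": .., "ry": .., "rz": .., "claw": ..}, ...]. A call has 1 to 10 rows; each row shifts and turns the commanded pose from where the row before left it, along the tool's axes as they then stand; what a row does not reach is not made up. The controller multiplies each number of a shift by 0.1 m and each number of a turn by 90 degrees. A row lasts 1/10 s, in which the tool goes at most 50 mm and 8.59 degrees, less where a joint would pass 70% of its speed; a pose out of reach is approached as far as the arm can. A call with a number of a shift or a turn outside -1 to 1 is refused whole. A call with a gripper value outside its range is refused whole. The fingers move at their own pace and stop on an object; "grip_force" is the grip in N (left out, the last holds). Time passes only in rows, so rows that do not move let the fingers close. It gives the time, the measured TCP pose, the force, the opening and the grip force at its end, in the units of the state.
- telemetry.get_obs(): the state, without advancing time (a new reading comes with each control period).
- viewer.camera(name): name is "scene" or "top"; returns a dict with "img" (400x640x3 uint8, red, green, blue), "z_map" (400x640 float32, m along the optical axis (not along the pixel's ray), 0 where there is no reading), "fx", "fy", "cx", "cy" (pixels), "dist" ([k1, k2, p1, p2, k3] as OpenCV has them; the pictures are not rectified), "R" (3x3) and "t" (3): a world point X has camera coordinates R X + t. Camera axes: x right, y down, z forward; pixel columns grow to the right and rows downward; lengths in m; the calibration is good to about 2 mm. A picture is of the moment at which its call begins.
- hand_in(): hands the job in; it is judged then, once.
Trained networks look in a picture, given as the dict that the camera call returned (one of the last four; its "shot" number tells which), for a name from the list of things; names that differ only in an ending like _2 or _b are one class to them, and where a whole thing is asked for, a point or a joint stands for the part that bears it (a point fixed in the world has none). Each returns a list of dicts, best first, with "score" (0 to 1); they miss things now and then, are a little off and sometimes report something else, mostly with a low value. They report only what shows in the picture. A call takes as long as a camera call. They do not tell look-alikes from the thing itself.
- viewer.recognise(target, picture): "rect" ([left, top, right, bottom] in pixels, round what is visible of it).
The state is a dict: "time_s": time; "qpos": joint angles; "joint_vel": joint speeds; "tau": joint torques, N m; "ee_pos": TCP position; "eef_rot": TCP orientation; "force": force on the tool from outside, world axes, zero at the start; "moment": the same for the moment, N m; "grip_width": finger opening in m; "grip_force": force on a finger pad.
Only numpy, scipy, OpenCV 4.12 (cv2) and the standard library are available. Lean on these libraries where they do the work, as an engineer would, in place of code of your own. Each camera call takes 0.05 s, during which the arm holds its last target. There are 200 camera calls.

## Task

Stand the small black-capped vial upright in the load pocket of the hand-cranked vial feeder, right in front of the ram and between the guide rails, and let go of it. Then turn the handwheel clockwise (seen from above) through its one revolution, so that the ram pushes the vial along the rails and comes back, and stop when the wheel's pin has come round to the stop and pushed the spring buffer in about half way, and clearly not to its end. Leave the wheel resting against the buffer and the vial standing, and do not disturb the other things on the table.

Things in the scene. Friction and masses are not known exactly. Their poses are not given: they have to be found in the camera images.
- feeder: hand-cranked vial feeder, fixed on the table: grey bed plate 215 x 360 mm, top 18 mm up. Origin on the table under the bed, z up; its yaw varies. Handwheel axis vertical at x 0, y +75 mm. The vial channel runs on the bed along y from -32 to -180 mm, centred on x 0, between two rails 30 mm apart, 10 mm high, each 7 mm thick
- load_pocket (a point): point on the channel floor, 18 mm above the table, where the middle of the vial's underside belongs (the vial then stands 3 to 5 mm clear of the retracted ram's face); it lies at x 0, y -76.5 mm of the feeder
- wheel_hub (a point): point on the vertical axis of the steel handwheel, 94 mm above the table, level with the middle of the handle. Wheel 150 mm across, its top 67 mm above the table. A pin hangs under its rim at radius 85 mm, 90 degrees anticlockwise (from above) of the handle; at the start it is just past the stop. About 4 N at the handle turn the wheel; it stays where it is left
- handle_grip (a point): middle of the wheel's black upright handle: 22 mm across, from 69 to 115 mm above the table, 55 mm from the wheel's axis. It spins freely on its spindle, so a grip on it need not turn with the wheel. At the start it stands roughly on the feeder's +y side of the hub
- stop_buffer (a joint): how far the stop's black spring buffer is pressed in, m: 0 free, 0.010 bottomed. The stop (aluminium post on the bed, at the wheel's -x side, 85 mm from the axis) is clamped elsewhere each run and not measured: the pin meets it after 5.15 to 5.9 rad from the start. Spring 1000 N/m: half way in takes about 8 N more at the handle. Let go, wheel friction keeps it about 2 mm in
- ram (a joint): how far the ram is out, m: 0 retracted (its face across the channel at y -60 mm of the feeder), 0.055 at half a turn of the wheel, when it has moved in the feeder's -y, then it comes back; driven by the wheel only
- vial_mid (a point): middle (half-way up) of the vial to feed: glass sample vial with black cap, 23 mm across, 46 mm high, 30 g; it stands upright on the table, z up
- vial_base (a point): middle of the underside of that vial
- weighing_bottle: glass bottle with ground stopper, 37 mm across, 51 mm high, origin under its middle; leave alone
- crucible: white porcelain crucible, 42 mm across, 36 mm high, origin under its middle; leave alone
- film_roll: white roll of film, 52 mm across, 50 mm high, origin under its middle; leave alone
- brown_bottle: brown bottle, 49 mm across, 112 mm high, origin under its middle; leave alone
- timer: flat bench timer, 62 x 62 x 18 mm, origin under its middle; leave alone
There are look-alikes about, which are no part of the job. Leave any blue or yellow look-alike of the part that bears vial_mid alone.

How it is judged:
By the outcome, as a careful person would: the job done as asked, in the order asked, and still so for the second after the job is handed in, with the robot touching nothing.
It also fails if it takes over 72 s, if anything falls off the work surface, if the arm or the gripper's body presses on something with over 40 N, if the wrist force passes 120 N, or if a joint passes its speed limit or range.

## Working session

There is one attempt and no reset: what is moved stays moved. The work goes in short steps, Python scripts to look and compute and a tool call to move; the robot and the scene stay as the last step left them, time stands still between calls to the robot, and variables do not carry over. Pictures are saved under pics/ and viewed, at most 10 in all, crops included, and the job is handed in when it is done.

Besides the shell and the picture viewer there is one more tool, called after ">>>" as name([rows], argument=value, ...), one row to a line, values as JSON. step_arm: Moves the arm, as the interface text tells. Shifts and turns lie within -1 to 1; 1 stands for 0.1 m of shift or 90 degrees of turn. Its arguments: {"type":"object","properties":{"plan":{"type":"array"},"grip_force":{"type":"number"}},"required":["plan"]}

```bash
mkdir -p pics; cat > h.py <<'E'
import numpy as np, cv2
from station import telemetry, viewer, hand_in, ctrl
def cloud(c):
    h,w=c["z_map"].shape; K=np.array([[c["fx"],0,c["cx"]],[0,c["fy"],c["cy"]],[0,0,1.]])
    u,v=np.meshgrid(np.arange(w),np.arange(h))
    n=cv2.undistortPoints(np.stack([u,v],-1).reshape(-1,1,2).astype(np.float64),K,np.array(c["dist"],float)).reshape(h,w,2)
    z=c["z_map"][...,None]; P=np.concatenate([n*z,z],-1)
    X=(P-np.array(c["t"]))@np.array(c["R"]); X[c["z_map"]==0]=np.nan
    return X
def save(c,n,crop=None,s=1):
    im=c["img"][...,::-1]
    if crop: l,t,r,b=crop; im=im[t:b,l:r]
    cv2.imwrite(n,cv2.resize(im,None,fx=s,fy=s,interpolation=cv2.INTER_CUBIC))
E
python3 - <<'E'
from h import *
o=telemetry.get_obs(); print(o, ctrl.tcp_to_tips)
ims=[]
for n in ["top","scene"]:
    c=viewer.camera(n); save(c,f"pics/{n}0.png"); X=cloud(c)
    print(n,c["fx"],"campos",-np.array(c["R"]).T@np.array(c["t"]))
    for t in ["feeder","handle_grip","vial_mid","weighing_bottle","crucible","film_roll","brown_bottle","timer","stop_buffer","wheel_hub","ram"]:
        try:
            for d in viewer.recognise(t,c)[:4]:
                l,tp,r,b=[int(round(q)) for q in d["rect"]]
                x=X[max(0,(tp+b)//2),(l+r)//2]
                print(t,round(d["score"],2),[l,tp,r,b],x.round(3))
        except Exception as e: print(t,e)
E
```

```text
{'time_s': 0.0, 'qpos': array([ 1.15638057e+00,  3.00481016e-01,  1.52161225e+00, -1.36188850e-05,
        1.32069430e+00, -6.66175915e-02]), 'joint_vel': array([ 0.00144492, -0.0007161 ,  0.00030147, -0.00232328,  0.00027051,
       -0.0002894 ]), 'tau': array([ 7.47041622e-05, -5.31801081e+01, -3.52738810e+01,  7.07524410e-02,
        2.43816606e-02,  6.87772672e-05]), 'ee_pos': array([0.18736791, 0.51682975, 0.22186769]), 'eef_rot': array([-3.14039951e+00, -6.63814261e-05,  2.79379783e+00]), 'force': array([-0.11657341, -0.93992656,  0.39700273]), 'moment': array([-0.00873053,  0.00216679,  0.02340503]), 'grip_force': 0.0, 'grip_width': 0.09395348162921353} 0.017
top 490.0888226721831 campos [ 0.41466017 -0.05634299  1.53100858]
feeder 0.96 [258, 152, 386, 243] [ 0.51  -0.069  0.04 ]
handle_grip 0.56 [271, 186, 279, 197] [0.526 0.067 0.115]
vial_mid 0.61 [434, 150, 444, 161] [ 0.63  -0.434  0.044]
vial_mid 0.56 [397, 160, 406, 172] [ 0.598 -0.314  0.046]
weighing_bottle 0.66 [410, 206, 423, 218] [ 0.456 -0.354  0.047]
crucible 0.42 [448, 207, 460, 219] [ 0.45  -0.479  0.022]
cruci
[... 679 characters left out ...]
0.447  0.029]
vial_mid 0.59 [418, 236, 430, 258] [ 0.592 -0.321  0.032]
weighing_bottle 0.84 [398, 268, 414, 294] [ 0.44  -0.371  0.035]
crucible 0.82 [438, 291, 460, 317] [ 0.464 -0.466  0.018]
crucible 0.61 [304, 180, 306, 194] [0.52  0.058 0.089]
crucible 0.37 [257, 148, 265, 176] [0.584 0.379 0.061]
film_roll 0.71 [223, 177, 240, 197] [0.414 0.313 0.031]
brown_bottle 0.92 [256, 145, 266, 179] [0.584 0.379 0.061]
brown_bottle 0.43 [264, 175, 407, 272] [ 0.511 -0.082  0.029]
timer 0.49 [196, 189, 224, 208] [0.335 0.314 0.015]
stop_buffer 0.56 [193, 194, 219, 202] [0.323 0.319 0.017]
wheel_hub 0.44 [302, 178, 309, 196] [0.52  0.058 0.089]
ram 0.55 [336, 222, 350, 230] [ 0.514 -0.11   0.03 ]
```

```bash
python3 - <<'E'
from h import *
c=viewer.camera("top"); a=cv2.resize(c["img"][130:260,250:400,::-1],None,fx=4,fy=4,interpolation=cv2.INTER_CUBIC)
b=cv2.resize(c["img"][140:230,390:450,::-1],None,fx=3,fy=3); 
d=np.zeros((520,800,3),np.uint8); d[:,:600]=a; d[:270,610:790]=b
X=cloud(c)
s=viewer.camera("scene"); e=cv2.resize(s["img"][225:285,400:490,::-1],None,fx=2.1,fy=2.5); d[300:300+e.shape[0],605:605+e.shape[1]]=e
cv2.imwrite("pics/a.png",d)
# bed: points z in 0.012..0.024 near feeder
Y=X.reshape(-1,3); m=(abs(Y[:,2]-0.018)<0.006)&(abs(Y[:,0]-.51)<.25)&(abs(Y[:,1]+.07)<.25)
img=m.reshape(400,640); 
r=cv2.minAreaRect(Y[(Y[:,2]>0.012)&(Y[:,2]<0.03)&(abs(Y[:,0]-.51)<.2)&(abs(Y[:,1]+.07)<.22)][:,:2].astype(np.float32)); print("bed",r)
w=Y[(abs(Y[:,2]-.067)<.004)&(abs(Y[:,0]-.51)<.2)&(abs(Y[:,1]+.07)<.25)]; print("wheel",cv2.minEnclosingCircle(w[:,:2].astype(np.float32)),len(w))
for nm,Q in (("top",Y),("scene",cloud(s).reshape(-1,3))):
  C=c["img"] if nm=="top" else s["img"]; C=C.reshape(-1,3)
  h=(Q[:,2]>.075)&(Q[:,2]<.125)&(abs(Q[:,0]-.51)<.15)&(abs(Q[:,1])<.2); print(nm,"handle",h.sum(),Q[h].min(0),Q[h].max(0),Q[h].mean(0))
  for p in ([.63,-.434],[.598,-.314],[.594,-.375]):
    k=(np.hypot(*(Q[:,:2]-p).T)<.026)&(Q[:,2]>.008); print(nm,p,k.sum(),"mid",((Q[k].min(0)+Q[k].max(0))/2).round(4),Q[k].max(0).round(3),Q[k].min(0).round(3),C[k].mean(0).round(), "toponly",Q[k&(Q[:,2]>.04)].mean(0).round(4),C[k&(Q[:,2]>.04)].mean(0).round())
E
```

```text
bed ((0.5021470785140991, -0.11207306385040283), (0.3096805512905121, 0.4552667438983917), 16.709495544433594)
wheel ((0.5708828568458557, -0.12309029698371887), 0.22452868521213531) 1027
top handle 63 [0.49374589 0.00105208 0.07506585] [0.57598215 0.08640945 0.11829744] [0.52250696 0.05646605 0.10291655]
top [0.63, -0.434] 65 mid [ 0.6245 -0.4387  0.0306] [ 0.642 -0.425  0.053] [ 0.607 -0.452  0.008] [ 52.  70. 113.] toponly [ 0.6313 -0.4405  0.045 ] [ 51.  72. 120.]
top [0.598, -0.314] 62 mid [ 0.6038 -0.3165  0.0317] [ 0.614 -0.304  0.055] [ 0.593 -0.329  0.008] [118. 117.  52.] toponly [ 0.6042 -0.3145  0.0461] [127. 126.  47.]
top [0.594, -0.375] 56 mid [ 0.6015 -0.3739  0.0304] [ 0.617 -0.364  0.052] [ 0.586 -0.384  0.008] [60. 61. 60.] toponly [ 0.5966 -0.3745  0.0452] [52. 53. 52.]
scene handle 101 [0.5016749  0.00536691 0.07522809] [0.53212202 0.06925798 0.1161323 ] [0.52025307 0.05645864 0.0959647 ]
scene [0.63, -0.434] 153 mid [ 0.6278 -0.4419  0.0276] [ 0.639 -0.431  0.047] [ 0.617 -0.453  0.008] [ 40.  60. 105.] toponly [ 0.6265 -0.4427  0.0441] [ 47.  71. 126.]
scene [0.598, -0.314] 144 mid [ 0.6007 -0.3152  0.0279] [ 0.611 -0.304  0.048] [ 0.59  -0.327  0.008] [132. 118.  55.] toponly [ 0.6    -0.3167  0.0445] [154. 139.  64.]
scene [0.594, -0.375] 143 mid [ 0.5947 -0.3761  0.0279] [ 0.607 -0.365  0.048] [ 0.582 -0.387  0.008] [74. 77. 78.] toponly [ 0.5928 -0.3767  0.0446] [46. 45. 45.]
```

View pics/a.png

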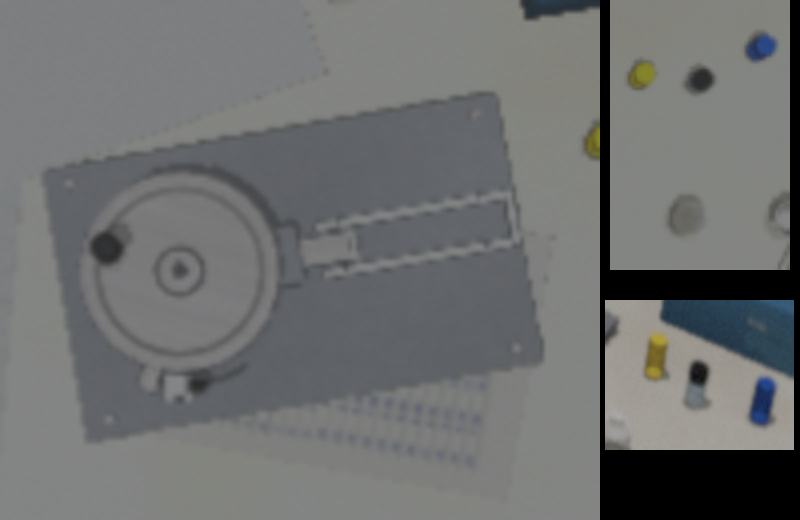

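View pics/scene0.png

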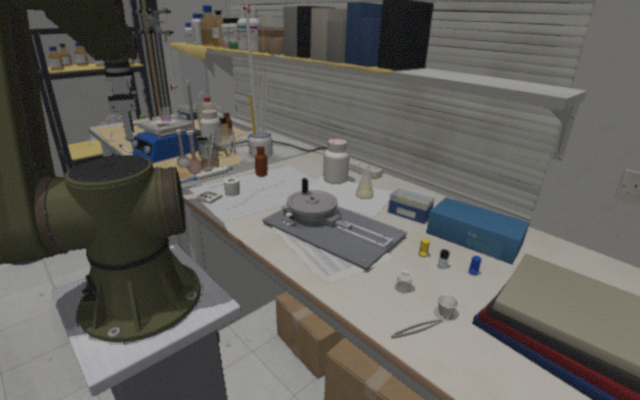

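The pictures show the black-capped vial at about (416,166) in top, between the yellow and blue ones. The feeder's ram and channel point right (world -y). The stop and buffer are at crop (180–200,383) and the handle at crop (106,246). Next I fit the feeder pose.

```bash
cat >> h.py <<'E'
def ray(c,uv,z):
    K=np.array([[c["fx"],0,c["cx"]],[0,c["fy"],c["cy"]],[0,0,1.]])
    n=cv2.undistortPoints(np.array(uv,float).reshape(-1,1,2),K,np.array(c["dist"],float)).reshape(-1,2)
    R=np.array(c["R"]);o=-R.T@np.array(c["t"]); d=np.c_[n,np.ones(len(n))]@R
    return o+d*((z-o[2])/d[:,2])[:,None]
E
python3 - <<'E'
from h import *
c=viewer.camera("top")
g=cv2.cvtColor(c["img"],cv2.COLOR_RGB2GRAY)
def pix(l): return np.array(l,float)/4+[250,130]-0.375
B=ray(c,pix([(44,170),(496,92),(543,360),(90,441)]),.018)[:,:2]
print(B, np.linalg.norm(B-np.roll(B,-1,0),axis=1))
# model corners: image left = +y, up = +x
M=np.array([[.1075,.18],[.1075,-.18],[-.1075,-.18],[-.1075,.18]])
# top-left=+x+y, top-right=+x,-y, bottom-right, bottom-left
mc,bc=M.mean(0),B.mean(0); H=(M-mc).T@(B-bc); th=np.arctan2(H[0,1]-H[1,0],H[0,0]+H[1,1])
R=np.array([[np.cos(th),-np.sin(th)],[np.sin(th),np.cos(th)]])
print("yaw",th,"centre",bc,"res",B-(bc+M@R.T))
W=ray(c,pix([(180,270)]),.067)[0,:2]; print("hub pix",W,"hub model",bc+R@[0,.075])
rl=ray(c,pix([(330,228),(505,197),(335,273),(515,243)]),.028)[:,:2]; print("rails in feeder",(rl-bc)@R)
print("rambar",(ray(c,pix([(352,247)]),.03)[:,:2]-bc)@R)
print("handle",ray(c,pix([(106,246)]),.115),"feeder fr",(ray(c,pix([(106,246)]),.115)[0,:2]-bc)@R)
print("pin,post,buf",(ray(c,pix([(150,378),(178,387),(200,383)]),.055)[:,:2]-bc)@R)
print("pocket",bc+R@[0,-.0765])
# vial cap by dark pixels
for n,cc in (("top",c),("scene",viewer.camera("scene"))):
  X=cloud(cc); m=(np.hypot(X[...,0]-.595,X[...,1]+.3755)<.03)&(X[...,2]>.036)&(X[...,2]<.06)&(cc["img"].max(-1)<75)
  v,u=np.nonzero(m); print(n,m.sum(),u.mean(),v.mean(),u.min(),u.max(),v.min(),v.max(),ray(cc,[(u.mean(),v.mean())],.046 if n=="top" else .041))
o=telemetry.get_obs();print(o["ee_pos"],o["eef_rot"],o["time_s"])
E
```

```text
[[ 0.59375548  0.11936621]
 [ 0.64568242 -0.23408805]
 [ 0.43601836 -0.26352136]
 [ 0.38280219  0.08789378]] [0.35724827 0.21171995 0.35542166 0.21328808]
yaw 0.14695263094110353 centre [ 0.51456461 -0.07258736] res [[-0.00079411 -0.00184698]
 [-0.00157991  0.00081863]
 [ 0.00143873  0.00286655]
 [ 0.0009353  -0.00183819]]
hub pix [0.50987894 0.0129825 ] hub model [0.50358279 0.00160428]
rails in feeder [[ 0.0226993  -0.03239021]
 [ 0.02312635 -0.16964494]
 [-0.01212164 -0.03013916]
 [-0.01321511 -0.17085339]]
rambar [[ 0.00521587 -0.04640405]]
handle [[0.52560263 0.06400011 0.115     ]] feeder fr [0.03091877 0.13349908]
pin,post,buf [[-0.06763215  0.12186761]
 [-0.07791781  0.10223681]
 [-0.07779541  0.08540826]]
pocket [ 0.52576607 -0.14826283]
top 35 420.2 165.85714285714286 417 423 163 169 [[ 0.59728885 -0.37288822  0.046     ]]
scene 52 444.5192307692308 253.28846153846155 441 448 250 257 [[ 0.59281922 -0.37714207  0.041     ]]
[0.18746516 0.51704886 0.22246897] [ 3.14157144e+00 -1.11524541e-05  2.79375584e+00] 1.4
```

The bed evidently isn't centred on the feeder's origin, since hub and rails are both shifted about (6,10) mm. I'll refine from the wheel, rails and ram directly.

```bash
python3 - <<'E'
from h import *
I=np.mean([viewer.camera("top")["img"].astype(float) for _ in range(6)],0); c=viewer.camera("top")
g=I.mean(-1); 
big=cv2.resize(np.clip((I[...,::-1]-60)*2.2,0,255).astype(np.uint8)[170:215,318:384],None,fx=12,fy=12,interpolation=cv2.INTER_CUBIC)
cv2.imwrite("pics/ch.png",big)
np.save("avg.npy",I)
X=cloud(c)
m=(abs(X[...,2]-.066)<.008)&(np.hypot(X[...,0]-.51,X[...,1]-.013)<.1)
p=X[m][:,:2].astype(np.float32); print("wheel circ",cv2.minEnclosingCircle(p),m.sum(),p.mean(0))
v,u=np.nonzero(m); e=cv2.minAreaRect(np.c_[u,v].astype(np.float32)); print(e)
G=cv2.resize(np.clip((g-60)*2.2,0,255).astype(np.uint8)[160:230,260:330],None,fx=8,fy=8,interpolation=cv2.INTER_CUBIC)
for ctr in cv2.HoughCircles(G,cv2.HOUGH_GRADIENT,1,100,param1=60,param2=20,minRadius=170,maxRadius=215)[0][:3]:
    q=(ctr[:2]+.5)/8-.5+[260,160]; print("hough",ctr,q,ray(c,[q],.067))
s=viewer.camera("scene"); X=cloud(s); m=(abs(X[...,2]-.067)<.005)&(np.hypot(X[...,0]-.51,X[...,1]-.013)<.1); p=X[m][:,:2].astype(np.float32); print("scene wheel",cv2.minEnclosingCircle(p),m.sum(),p.mean(0),p.min(0),p.max(0))
E
```

```text
wheel circ ((0.49967148900032043, 0.016222648322582245), 0.08330187201499939) 1804 [0.5068395  0.01338283]
((294.2692565917969, 197.65383911132812), (49.09096908569336, 49.645668029785156), 56.3099365234375)
hough [277.5 303.5 197.4] [294.25 197.5 ] [[0.50878357 0.01413191 0.067     ]]
scene wheel ((0.5005766153335571, 0.01537335105240345), 0.08412211388349533) 936 [0.5032603  0.00746893] [ 0.41928735 -0.06304049] [0.58210975 0.08562768]
```

View pics/ch.png

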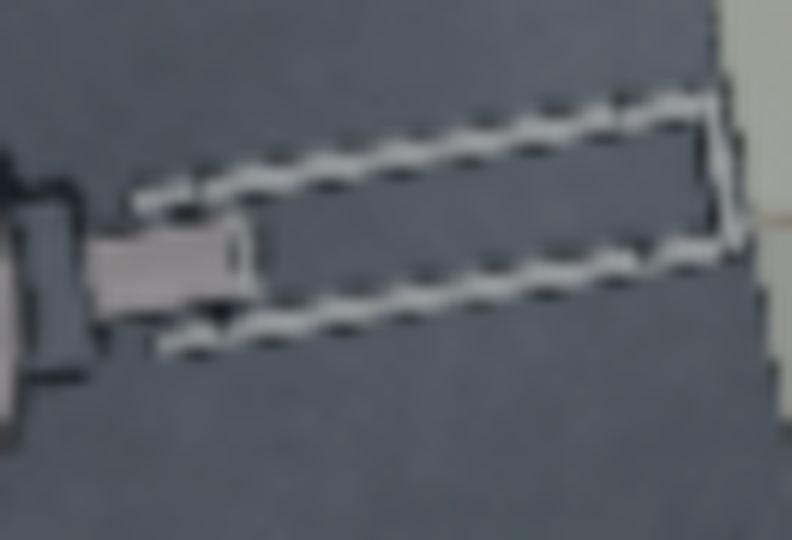

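Rails run (135,200)→(712,98) and (160,347)→(738,243) in this 12x crop; the ram's face is at about (252,262).

```bash
python3 - <<'E'
from h import *
c=viewer.camera("top")
f=lambda l:(np.array(l,float)+.5)/12-.5+[318,170]
A=ray(c,f([(135,200),(712,98),(160,347),(738,243)]),.028)[:,:2]; F=ray(c,f([(252,262)]),.033)[0,:2]
H=ray(c,[(294.26,197.55)],.067)[0,:2]
print("sep",np.linalg.norm(A[0]-A[2]),"len",np.linalg.norm(A[0]-A[1]))
p0=(A[0]+A[2])/2;p1=(A[1]+A[3])/2; d=p0-p1; yaw1=np.arctan2(-d[0],d[1]); d2=H-p1; yaw2=np.arctan2(-d2[0],d2[1])
print("yaws",yaw1,yaw2,"hub",H,"p0",p0,"p1",p1)
for y in(yaw1,yaw2):
  R=np.array([[np.cos(y),-np.sin(y)],[np.sin(y),np.cos(y)]]); o=H-R@[0,.075]
  print("o",o,"ramface",(F-o)@R,"rail ends",(p0-o)@R,(p1-o)@R,"pocket",o+R@[0,-.0765])
E
```

```text
sep 0.0382999204004729 len 0.15084368885378951
yaws 0.15090889350064032 0.1483141087483014 hub [0.50863282 0.01410543] p0 [ 0.52435398 -0.09376503] p1 [ 0.54703962 -0.24294883]
o [ 0.51990807 -0.06004218] ramface [-0.00283389 -0.06063602] rail ends [-0.0006744  -0.03400796] [-0.0006744  -0.18490676] pocket [ 0.53140883 -0.13567275]
o [ 0.51971564 -0.06007119] ramface [-0.00248193 -0.06064292] rail ends [-0.00039155 -0.03400935] [-1.47024499e-17 -1.84907630e-01] pocket [ 0.53102012 -0.13573134]
```

>>> step_arm([
  {"rz": 0.0855},
  {"rz": 0.0855},
  {"rz": 0.0855},
  {"rz": 0.0855},
  {"rz": 0.0855},
  {"rz": 0.0855},
  {"rz": 0.0855},
  {"rz": 0.0855},
  {"dx": -0.34, "dy": 0.1},
  {"dx": -0.34, "dy": 0.1},
])

```text
$.plan[0]: bad value
```

>>> step_arm([
  {"dx": -0.34, "dy": 0.1},
  {"dx": -0.34, "dy": 0.1},
  {"dx": -0.34, "dy": 0.1},
  {"dx": -0.34, "dy": 0.1},
  {"dx": -0.34, "dy": 0.1},
  {"dx": -0.34, "dy": 0.1},
  {"dx": -0.34, "dy": 0.1},
  {"dx": -0.34, "dy": 0.1},
  {"dx": -0.34, "dy": 0.1},
  {"dx": -0.34, "dy": 0.1},
])

```text
$.plan[0]: bad value
```

>>> step_arm([
  {"dx": -0.34, "dy": 0.1},
  {"dx": -0.34, "dy": 0.1},
  {"dx": -0.34, "dy": 0.1},
  {"dx": -0.34, "dy": 0.1},
  {"dx": -0.34, "dy": 0.1},
  {"dx": -0.34, "dy": 0.1},
  {"dx": -0.34, "dy": 0.1},
  {"dx": -0.34, "dy": 0.1},
  {"dx": -0.34, "dy": 0.1},
  {"dx": -0.34, "dy": 0.1},
])

```text
$.plan[0]: bad value
```

>>> step_arm([
  {"dx": -0.34, "dy": 0.1},
  {"dx": -0.34, "dy": 0.1},
  {"dx": -0.34, "dy": 0.1},
  {"dx": -0.34, "dy": 0.1},
  {"dx": -0.34, "dy": 0.1},
  {"dz": 0.1},
  {"dz": 0.1},
  {"dz": 0},
  {"dz": 0},
])

```text
$.plan[0]: bad value
```

>>> step_arm([
  {"dx": 0, "dy": 0, "dz": 0, "rx": 0, "ry": 0, "rz": 0.0855, "claw": 0},
  {"dx": 0, "dy": 0, "dz": 0, "rx": 0, "ry": 0, "rz": 0.0855, "claw": 0},
  {"dx": 0, "dy": 0, "dz": 0, "rx": 0, "ry": 0, "rz": 0.0855, "claw": 0},
  {"dx": 0, "dy": 0, "dz": 0, "rx": 0, "ry": 0, "rz": 0.0855, "claw": 0},
  {"dx": 0, "dy": 0, "dz": 0, "rx": 0, "ry": 0, "rz": 0.0855, "claw": 0},
  {"dx": 0, "dy": 0, "dz": 0, "rx": 0, "ry": 0, "rz": 0.0855, "claw": 0},
  {"dx": 0, "dy": 0, "dz": 0, "rx": 0, "ry": 0, "rz": 0.0855, "claw": 0},
  {"dx": 0, "dy": 0, "dz": 0, "rx": 0, "ry": 0, "rz": 0.0855, "claw": 0},
  {"dx": -0.34, "dy": 0.1, "dz": 0, "rx": 0, "ry": 0, "rz": 0, "claw": 0},
  {"dx": -0.34, "dy": 0.1, "dz": 0, "rx": 0, "ry": 0, "rz": 0, "claw": 0},
])

```text
time_s: 2.85
ee_pos: [0.2173, 0.452, 0.222]
eef_rot: [-3.141, 0.0, 1.72]
force: [0.7, 0.1, 0.8]
grip_width: 0.0943
grip_force: 0.0
```

>>> step_arm([
  {"dx": -0.34, "dy": 0.1, "dz": 0, "rx": 0, "ry": 0, "rz": 0, "claw": 0},
  {"dx": -0.34, "dy": 0.1, "dz": 0, "rx": 0, "ry": 0, "rz": 0, "claw": 0},
  {"dx": -0.34, "dy": 0.1, "dz": 0, "rx": 0, "ry": 0, "rz": 0, "claw": 0},
  {"dx": -0.34, "dy": 0.1, "dz": 0, "rx": 0, "ry": 0, "rz": 0, "claw": 0},
  {"dx": -0.34, "dy": 0.1, "dz": 0, "rx": 0, "ry": 0, "rz": 0, "claw": 0},
  {"dx": -0.34, "dy": 0.1, "dz": 0, "rx": 0, "ry": 0, "rz": 0, "claw": 0},
  {"dx": -0.34, "dy": 0.1, "dz": 0, "rx": 0, "ry": 0, "rz": 0, "claw": 0},
  {"dx": -0.34, "dy": 0.1, "dz": 0, "rx": 0, "ry": 0, "rz": 0, "claw": 0},
  {"dx": -0.34, "dy": 0.1, "dz": 0, "rx": 0, "ry": 0, "rz": 0, "claw": 0},
  {"dx": -0.34, "dy": 0.1, "dz": 0, "rx": 0, "ry": 0, "rz": 0, "claw": 0},
])

```text
time_s: 3.85
ee_pos: [0.3669, 0.1299, 0.2227]
eef_rot: [3.141, -0.0, 1.719]
force: [0.8, -0.0, 0.5]
grip_width: 0.094
grip_force: 0.0
```

>>> step_arm([
  {"dx": -0.34, "dy": 0.1, "dz": 0, "rx": 0, "ry": 0, "rz": 0, "claw": 0},
  {"dx": -0.34, "dy": 0.1, "dz": 0, "rx": 0, "ry": 0, "rz": 0, "claw": 0},
  {"dx": -0.34, "dy": 0.1, "dz": 0, "rx": 0, "ry": 0, "rz": 0, "claw": 0},
  {"dx": -0.34, "dy": 0.1, "dz": 0, "rx": 0, "ry": 0, "rz": 0, "claw": 0},
  {"dx": -0.34, "dy": 0.1, "dz": 0, "rx": 0, "ry": 0, "rz": 0, "claw": 0},
  {"dx": -0.34, "dy": 0.1, "dz": 0, "rx": 0, "ry": 0, "rz": 0, "claw": 0},
  {"dx": -0.34, "dy": 0.1, "dz": 0, "rx": 0, "ry": 0, "rz": 0, "claw": 0},
  {"dx": -0.34, "dy": 0.1, "dz": 0, "rx": 0, "ry": 0, "rz": 0, "claw": 0},
  {"dx": -0.34, "dy": 0.1, "dz": 0, "rx": 0, "ry": 0, "rz": 0, "claw": 0},
  {"dx": -0.34, "dy": 0.1, "dz": 0, "rx": 0, "ry": 0, "rz": 0, "claw": 0},
])

```text
time_s: 4.85
ee_pos: [0.5162, -0.1916, 0.2225]
eef_rot: [3.141, 0.0, 1.719]
force: [0.2, 0.9, 0.5]
grip_width: 0.0941
grip_force: 0.0
```

>>> step_arm([
  {"dx": -0.34, "dy": 0.1, "dz": 0, "rx": 0, "ry": 0, "rz": 0, "claw": 0},
  {"dx": -0.34, "dy": 0.1, "dz": 0, "rx": 0, "ry": 0, "rz": 0, "claw": 0},
  {"dx": -0.34, "dy": 0.1, "dz": 0, "rx": 0, "ry": 0, "rz": 0, "claw": 0},
  {"dx": -0.34, "dy": 0.1, "dz": 0, "rx": 0, "ry": 0, "rz": 0, "claw": 0},
  {"dx": -0.34, "dy": 0.1, "dz": 0, "rx": 0, "ry": 0, "rz": 0, "claw": 0},
  {"dx": 0, "dy": 0, "dz": 0, "rx": 0, "ry": 0, "rz": 0, "claw": 0},
  {"dx": 0, "dy": 0, "dz": 0, "rx": 0, "ry": 0, "rz": 0, "claw": 0},
])

```text
time_s: 5.55
ee_pos: [0.5902, -0.351, 0.2216]
eef_rot: [-3.141, -0.001, 1.719]
force: [0.1, -0.2, 0.1]
grip_width: 0.0938
grip_force: 0.0
```

>>> step_arm([
  {"dx": -0.242, "dy": 0.027, "dz": 0, "rx": 0, "ry": 0, "rz": 0, "claw": 0},
  {"dx": 0, "dy": 0, "dz": 0.35, "rx": 0, "ry": 0, "rz": 0, "claw": 0},
  {"dx": 0, "dy": 0, "dz": 0.35, "rx": 0, "ry": 0, "rz": 0, "claw": 0},
  {"dx": 0, "dy": 0, "dz": 0.35, "rx": 0, "ry": 0, "rz": 0, "claw": 0.3},
  {"dx": 0, "dy": 0, "dz": 0.35, "rx": 0, "ry": 0, "rz": 0, "claw": 0.3},
  {"dx": 0, "dy": 0, "dz": 0.28, "rx": 0, "ry": 0, "rz": 0, "claw": 0.4},
  {"dx": 0, "dy": 0, "dz": 0.196, "rx": 0, "ry": 0, "rz": 0, "claw": 0.4},
  {"dx": 0, "dy": 0, "dz": 0, "rx": 0, "ry": 0, "rz": 0, "claw": 0.5},
  {"dx": 0, "dy": 0, "dz": 0, "rx": 0, "ry": 0, "rz": 0, "claw": 0.6},
], grip_force=10)

```text
time_s: 6.45
ee_pos: [0.597, -0.3739, 0.0361]
eef_rot: [3.141, 0.001, 1.72]
force: [-0.1, -0.2, 1.4]
grip_width: 0.0495
grip_force: 0.0
```

```bash
python3 - <<'E'
from h import *
s=viewer.camera("scene"); print(telemetry.get_obs()["ee_pos"],telemetry.get_obs()["grip_width"]); save(s,"pics/g.png",(390,200,510,290),6)
E
```

```text
[ 0.59728072 -0.37427367  0.03683028] 0.0455808561769075
```

View pics/g.png

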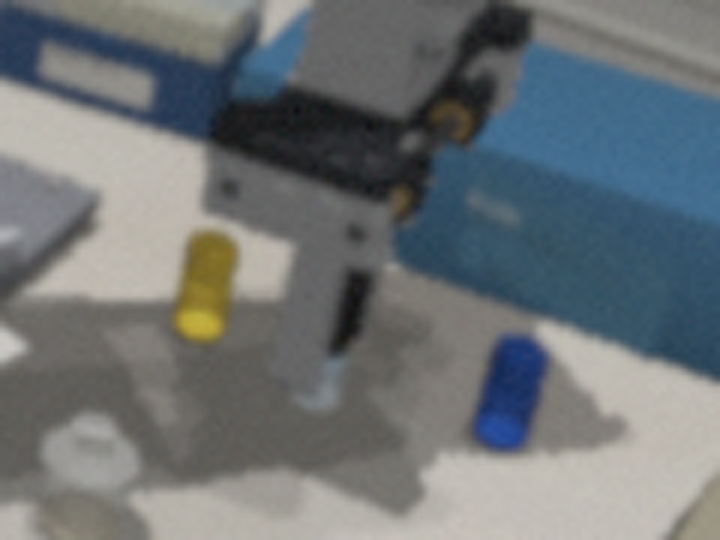

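>>> step_arm([
  {"dx": 0, "dy": 0, "dz": 0, "rx": 0, "ry": 0, "rz": 0, "claw": 0.8},
  {"dx": 0, "dy": 0, "dz": 0, "rx": 0, "ry": 0, "rz": 0, "claw": 1},
  {"dx": 0, "dy": 0, "dz": 0, "rx": 0, "ry": 0, "rz": 0, "claw": 1},
  {"dx": 0, "dy": 0, "dz": 0, "rx": 0, "ry": 0, "rz": 0, "claw": 1},
  {"dx": 0, "dy": 0, "dz": 0, "rx": 0, "ry": 0, "rz": 0, "claw": 1},
  {"dx": 0, "dy": 0, "dz": 0, "rx": 0, "ry": 0, "rz": 0, "claw": 1},
], grip_force=10)

```text
time_s: 7.1
ee_pos: [0.5969, -0.3746, 0.0356]
eef_rot: [3.141, 0.001, 1.719]
force: [-1.4, 0.9, 5.8]
grip_width: 0.0229
grip_force: 10.0
```

>>> step_arm([
  {"dx": 0, "dy": 0, "dz": -0.1, "rx": 0, "ry": 0, "rz": 0, "claw": 1},
  {"dx": 0, "dy": 0, "dz": -0.2, "rx": 0, "ry": 0, "rz": 0, "claw": 1},
  {"dx": 0, "dy": 0, "dz": -0.2, "rx": 0, "ry": 0, "rz": 0, "claw": 1},
  {"dx": 0, "dy": 0, "dz": -0.2, "rx": 0, "ry": 0, "rz": 0, "claw": 1},
  {"dx": 0, "dy": 0, "dz": -0.2, "rx": 0, "ry": 0, "rz": 0, "claw": 1},
  {"dx": 0, "dy": 0, "dz": 0, "rx": 0, "ry": 0, "rz": 0, "claw": 1},
])

```text
time_s: 7.7
ee_pos: [0.5975, -0.3751, 0.1284]
eef_rot: [3.138, 0.003, 1.719]
force: [0.3, 0.0, -0.4]
grip_width: 0.0225
grip_force: 10.0
```

>>> step_arm([
  {"dx": 0.2, "dy": -0.03, "dz": 0, "rx": 0, "ry": 0, "rz": 0, "claw": 1},
  {"dx": 0.28, "dy": -0.034, "dz": 0, "rx": 0, "ry": 0, "rz": 0, "claw": 1},
  {"dx": 0.28, "dy": -0.034, "dz": 0, "rx": 0, "ry": 0, "rz": 0, "claw": 1},
  {"dx": 0.28, "dy": -0.034, "dz": 0, "rx": 0, "ry": 0, "rz": 0, "claw": 1},
  {"dx": 0.28, "dy": -0.034, "dz": 0, "rx": 0, "ry": 0, "rz": 0, "claw": 1},
  {"dx": 0.28, "dy": -0.034, "dz": 0, "rx": 0, "ry": 0, "rz": 0, "claw": 1},
  {"dx": 0.28, "dy": -0.034, "dz": 0, "rx": 0, "ry": 0, "rz": 0, "claw": 1},
  {"dx": 0.28, "dy": -0.034, "dz": 0, "rx": 0, "ry": 0, "rz": 0, "claw": 1},
  {"dx": 0.28, "dy": -0.034, "dz": 0, "rx": 0, "ry": 0, "rz": 0, "claw": 1},
  {"dx": 0, "dy": 0, "dz": 0, "rx": 0, "ry": 0, "rz": 0, "claw": 1},
])

```text
time_s: 8.7
ee_pos: [0.5297, -0.1351, 0.1242]
eef_rot: [-3.14, -0.001, 1.722]
force: [-0.2, 0.1, -0.1]
grip_width: 0.0227
grip_force: 10.0
```

```bash
python3 - <<'E'
from h import *
s=viewer.camera("scene"); o=telemetry.get_obs(); print(o["ee_pos"],o["eef_rot"],o["grip_width"],o["grip_force"],o["force"]); save(s,"pics/p.png",(310,150,410,230),7)
E
```

```text
[ 0.53027327 -0.13650352  0.12439085] [-3.14092312e+00 -3.38229715e-04  1.72112569e+00] 0.02266297278920359 9.999886080622673 [ 1.13849779 -0.5091412   0.0102792 ]
```

View pics/p.png

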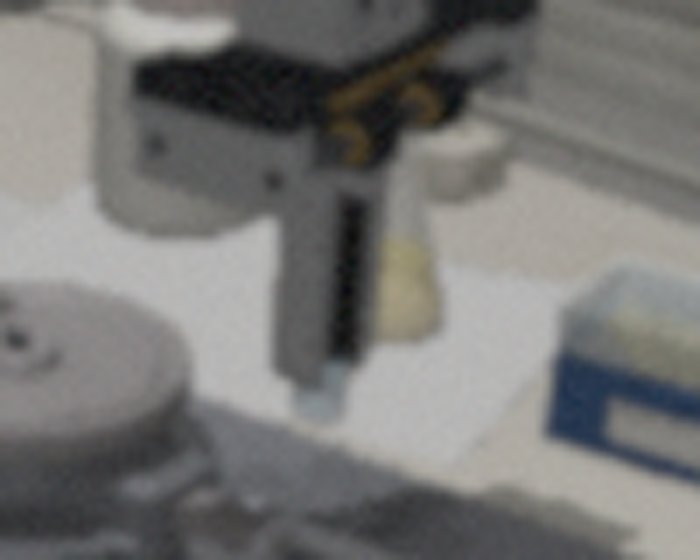

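```bash
python3 - <<'E'
from h import *
s=viewer.camera("scene"); o=telemetry.get_obs(); p=o["ee_pos"]; y=o["eef_rot"][2]
K=np.array([[s["fx"],0,s["cx"]],[0,s["fy"],s["cy"]],[0,0,1.]])
def proj(P): return cv2.projectPoints(np.array(P,float),cv2.Rodrigues(np.array(s["R"]))[0],np.array(s["t"],float),K,np.array(s["dist"],float))[0].reshape(-1,2)
a=np.linspace(0,2*np.pi,200)
z=p[2]-.0356
crop=lambda q:(q+.5-[310,150])*7
for off in (0,.004):
  ctr=p[:2]+off*np.array([np.cos(y),np.sin(y)])
  q=crop(proj(np.c_[ctr[0]+.0115*np.cos(a),ctr[1]+.0115*np.sin(a),np.full(200,z)])); print("bottom rim",off,q.min(0),q.max(0))
# fingertip corners of near finger: tool y negative side, inner face at 11.4mm
tx=np.array([np.cos(y),np.sin(y)]);ty=np.array([np.sin(y),-np.cos(y)])
for sx in(-.008,.008):
  for d in (.0114,.0215): 
    c=p[:2]+sx*tx-d*ty; print("tip",sx,d,crop(proj([[c[0],c[1],p[2]-.017]])))
print("unit px per mm tool x",crop(proj([[*(p[:2]+.01*tx),z]]))-crop(proj([[*p[:2],z]])))
# side row profile under finger tips
for v in range(201,212): print(v,s["img"][v,348:364].mean(-1).astype(int))
E
```

```text
bottom rim 0 [293.90065529 402.36250018] [353.88714682 430.41807724]
bottom rim 0.004 [285.24174808 399.24323069] [345.08870152 427.1713493 ]
tip -0.008 0.0114 [[328.63766806 389.75992566]]
tip -0.008 0.0215 [[313.89800874 399.1557977 ]]
tip 0.008 0.0114 [[293.1630879 377.0765275]]
tip 0.008 0.0215 [[278.28480118 386.29238037]]
unit px per mm tool x [[-21.7498954   -7.92945327]]
201 [157 124  98  90  90  91  92  86  82  77  73  78  76  90 129 164]
202 [168 140 105  89  90  91  90  88  93 103 109 110 108 124 151 175]
203 [177 155 123 101  91  90  85  86 100 114 121 123 136 156 172 179]
204 [181 172 159 133 101  87  85  88 100 117 124 129 150 175 179 182]
205 [181 180 174 154 127 105  99  98 107 118 120 126 153 175 181 181]
206 [182 182 177 163 137 121 120 121 124 125 122 130 155 175 181 180]
207 [181 181 178 165 141 135 136 140 138 138 130 137 157 174 181 182]
208 [179 180 179 170 153 144 142 145 140 141 137 143 163 176 180 181]
209 [164 169 174 170 162 152 145 144 143 141 148 159 173 178 182 182]
210 [140 146 149 157 163 158 150 149 147 151 158 172 178 180 181 182]
211 [119 123 125 136 148 155 153 158 160 168 170 177 179 182 183 182]
```

>>> step_arm([
  {"dx": -0.008, "dy": 0.01, "dz": 0.15, "rx": 0, "ry": 0, "rz": 0, "claw": 1},
  {"dx": 0, "dy": 0, "dz": 0.15, "rx": 0, "ry": 0, "rz": 0, "claw": 1},
  {"dx": 0, "dy": 0, "dz": 0.15, "rx": 0, "ry": 0, "rz": 0, "claw": 1},
  {"dx": 0, "dy": 0, "dz": 0.1, "rx": 0, "ry": 0, "rz": 0, "claw": 1},
  {"dx": 0, "dy": 0, "dz": 0.08, "rx": 0, "ry": 0, "rz": 0, "claw": 1},
  {"dx": 0, "dy": 0, "dz": 0.06, "rx": 0, "ry": 0, "rz": 0, "claw": 1},
  {"dx": 0, "dy": 0, "dz": 0, "rx": 0, "ry": 0, "rz": 0, "claw": 1},
  {"dx": 0, "dy": 0, "dz": 0, "rx": 0, "ry": 0, "rz": 0, "claw": 1},
])

```text
time_s: 9.6
ee_pos: [0.532, -0.1383, 0.0561]
eef_rot: [3.141, 0.0, 1.719]
force: [0.5, -0.4, -0.3]
grip_width: 0.0231
grip_force: 10.0
```

```bash
python3 - <<'E'
from h import *
P=[]
for i in range(4):
    s=viewer.camera("scene" if i%2 else "top"); o=telemetry.get_obs(); P.append(o["ee_pos"])
    if i==2: t=s
print(np.mean(P,0),np.std(P,0),o["force"],o["moment"],o["grip_width"])
a=cv2.resize(s["img"][175:250,310:410,::-1],None,fx=5,fy=5,interpolation=cv2.INTER_CUBIC)
b=cv2.resize(t["img"][170:230,310:384,::-1],None,fx=4,fy=4,interpolation=cv2.INTER_CUBIC)
d=np.zeros((400,800,3),np.uint8); d[:375,:500]=a; d[:240,504:800]=b; cv2.imwrite("pics/q.png",d)
E
```

```text
[ 0.53202085 -0.13826839  0.05635458] [3.38938205e-05 2.29014627e-05 2.19502069e-05] [ 0.25568995  0.10203785 -0.2337759 ] [-0.03271951  0.06678921  0.05716336] 0.022624298095689374
```

View pics/q.png

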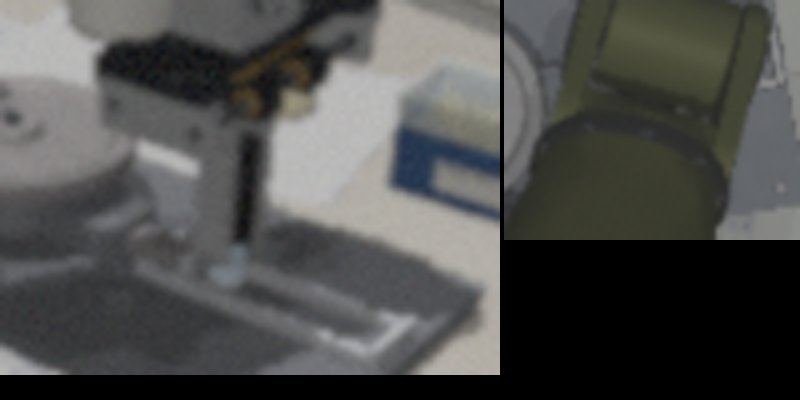

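The vial sits inside the rails just in front of the ram. I'll make a small correction toward the ram and go down the last 2.5 mm.

>>> step_arm([
  {"dx": 0.015, "dy": -0.003, "dz": 0, "rx": 0, "ry": 0, "rz": 0, "claw": 1},
  {"dx": 0, "dy": 0, "dz": 0.012, "rx": 0, "ry": 0, "rz": 0, "claw": 1},
  {"dx": 0, "dy": 0, "dz": 0.01, "rx": 0, "ry": 0, "rz": 0, "claw": 1},
  {"dx": 0, "dy": 0, "dz": 0.005, "rx": 0, "ry": 0, "rz": 0, "claw": 1},
  {"dx": 0, "dy": 0, "dz": 0, "rx": 0, "ry": 0, "rz": 0, "claw": 1},
  {"dx": 0, "dy": 0, "dz": 0, "rx": 0, "ry": 0, "rz": 0, "claw": 1},
])

```text
time_s: 10.4
ee_pos: [0.5313, -0.1368, 0.0536]
eef_rot: [3.141, 0.0, 1.719]
force: [-1.1, 0.8, 5.7]
grip_width: 0.0225
grip_force: 10.0
```

>>> step_arm([
  {"dx": 0, "dy": 0, "dz": 0, "rx": 0, "ry": 0, "rz": 0, "claw": 0.7},
  {"dx": 0, "dy": 0, "dz": 0, "rx": 0, "ry": 0, "rz": 0, "claw": 0.6},
  {"dx": 0, "dy": 0, "dz": 0, "rx": 0, "ry": 0, "rz": 0, "claw": 0.5},
  {"dx": 0, "dy": 0, "dz": 0, "rx": 0, "ry": 0, "rz": 0, "claw": 0.5},
  {"dx": 0, "dy": 0, "dz": -0.1, "rx": 0, "ry": 0, "rz": 0, "claw": 0.5},
  {"dx": 0, "dy": 0, "dz": -0.3, "rx": 0, "ry": 0, "rz": 0, "claw": 0.5},
  {"dx": 0, "dy": 0, "dz": -0.35, "rx": 0, "ry": 0, "rz": 0, "claw": 0.5},
  {"dx": 0, "dy": 0, "dz": -0.35, "rx": 0, "ry": 0, "rz": 0, "claw": 0.5},
  {"dx": 0, "dy": 0, "dz": -0.35, "rx": 0, "ry": 0, "rz": 0, "claw": 0.5},
  {"dx": 0, "dy": 0, "dz": 0, "rx": 0, "ry": 0, "rz": 0, "claw": 0.5},
])

```text
time_s: 11.4
ee_pos: [0.5327, -0.1372, 0.2037]
eef_rot: [3.134, 0.004, 1.719]
force: [-0.1, -0.0, -0.5]
grip_width: 0.0467
grip_force: 0.0
```

>>> step_arm([
  {"dx": -0.2, "dy": -0.35, "dz": 0, "rx": 0, "ry": 0, "rz": 0, "claw": 0.5},
  {"dx": -0.2, "dy": -0.35, "dz": 0, "rx": 0, "ry": 0, "rz": 0, "claw": 0.5},
  {"dx": -0.2, "dy": -0.35, "dz": 0, "rx": 0, "ry": 0, "rz": 0, "claw": 0.5},
  {"dx": -0.2, "dy": -0.35, "dz": 0, "rx": 0, "ry": 0, "rz": 0, "claw": 0.5},
  {"dx": -0.2, "dy": 0, "dz": 0, "rx": 0, "ry": 0, "rz": 0, "claw": 0.5},
  {"dx": -0.2, "dy": 0, "dz": 0, "rx": 0, "ry": 0, "rz": 0, "claw": 0.5},
  {"dx": 0, "dy": 0, "dz": 0, "rx": 0, "ry": 0, "rz": 0, "claw": 0.5},
])

```text
time_s: 12.1
ee_pos: [0.4102, -0.2776, 0.198]
eef_rot: [-3.141, 0.0, 1.717]
force: [-0.2, 0.1, 0.4]
grip_width: 0.0469
grip_force: 0.0
```

```bash
python3 - <<'E'
from h import *
s=viewer.camera("scene"); T=[viewer.camera("top") for _ in range(4)]; t=T[-1]; o=telemetry.get_obs(); print(o["ee_pos"],o["time_s"])
I=np.mean([x["img"].astype(float) for x in T],0); np.save("t2.npy",I)
f=lambda im:np.clip((im-20)*1.6,0,255).astype(np.uint8)
a=cv2.resize(f(s["img"][165:275,290:410,::-1].astype(float)),None,fx=3.3,fy=3.3,interpolation=cv2.INTER_CUBIC)
b=cv2.resize(f(I[160:235,260:384,::-1]),None,fx=6,fy=6,interpolation=cv2.INTER_CUBIC)
cv2.imwrite("pics/r.png",b); cv2.imwrite("pics/rs.png",a); d=np.zeros((560,800,3),np.uint8)
d[:450,:744]=b; cv2.imwrite("pics/r.png",b)
d=np.zeros((600,800,3),np.uint8); bb=cv2.resize(b,(595,360)); d[:360,:595]=bb; aa=a[:,:]; h=240; aa=cv2.resize(a,(262,240)); d[360:,:262]=aa; cv2.imwrite("pics/rr.png",d)
g=I.mean(-1)
# handle dark blob
sub=I.max(-1)[180:205,262:290]; m=sub<75; v,u=np.nonzero(m); print("handle pix",u.mean()+262,v.mean()+180,m.sum(),ray(t,[(u.mean()+262,v.mean()+180)],.105))
sub=I.max(-1)[175:205,325:352]; m=sub<75; v,u=np.nonzero(m); print("cap pix",u.mean()+325,v.mean()+175,m.sum(),ray(t,[(u.mean()+325,v.mean()+175)],.064) if m.any() else None)
E
```

```text
[ 0.41058014 -0.27536015  0.19813549] 12.35
handle pix 276.30434782608694 191.52173913043478 46 [[0.52521025 0.06434919 0.105     ]]
cap pix 344.3478260869565 188.80434782608697 46 [[ 0.53119959 -0.13675408  0.064     ]]
```

View pics/rr.png

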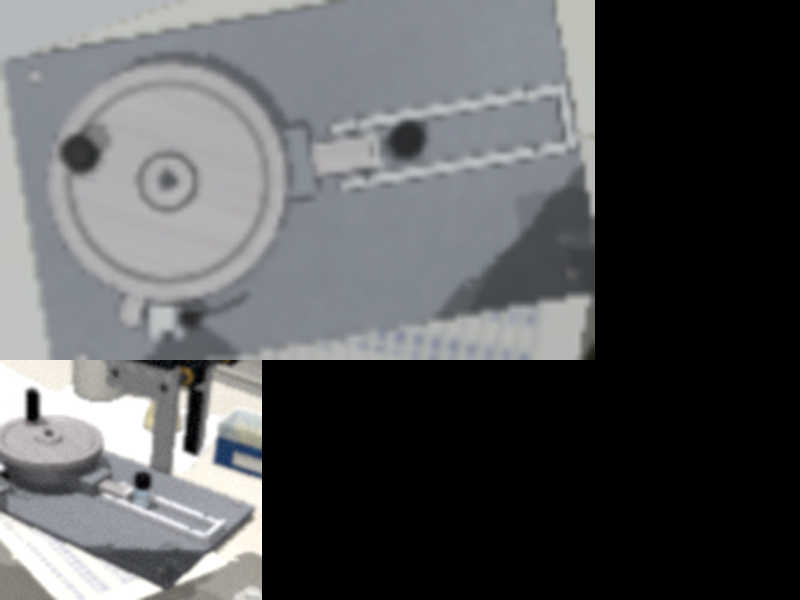

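>>> step_arm([
  {"dx": 0.355, "dy": 0.183, "dz": 0, "rx": 0, "ry": 0, "rz": 0, "claw": 0.4},
  {"dx": 0.355, "dy": 0.183, "dz": 0, "rx": 0, "ry": 0, "rz": 0, "claw": 0.4},
  {"dx": 0.355, "dy": 0.183, "dz": 0, "rx": 0, "ry": 0, "rz": 0, "claw": 0.4},
  {"dx": 0.355, "dy": 0.183, "dz": 0, "rx": 0, "ry": 0, "rz": 0, "claw": 0.4},
  {"dx": 0.355, "dy": 0.183, "dz": 0, "rx": 0, "ry": 0, "rz": 0, "claw": 0.4},
  {"dx": 0.355, "dy": 0.183, "dz": 0, "rx": 0, "ry": 0, "rz": 0, "claw": 0.4},
  {"dx": 0.355, "dy": 0.183, "dz": 0, "rx": 0, "ry": 0, "rz": 0, "claw": 0.4},
  {"dx": 0.355, "dy": 0.183, "dz": 0, "rx": 0, "ry": 0, "rz": 0, "claw": 0.4},
  {"dx": 0.355, "dy": 0.183, "dz": 0, "rx": 0, "ry": 0, "rz": 0, "claw": 0.4},
  {"dx": 0, "dy": 0, "dz": 0, "rx": 0, "ry": 0, "rz": 0, "claw": 0.4},
])

```text
time_s: 13.35
ee_pos: [0.5264, 0.0683, 0.198]
eef_rot: [3.141, -0.001, 1.724]
force: [0.7, -0.8, -0.3]
grip_width: 0.0565
grip_force: 0.0
```

>>> step_arm([
  {"dx": 0, "dy": 0, "dz": 0.1, "rx": 0, "ry": 0, "rz": 0, "claw": 0.4},
  {"dx": 0, "dy": 0, "dz": 0.2, "rx": 0, "ry": 0, "rz": 0, "claw": 0.4},
  {"dx": 0, "dy": 0, "dz": 0.15, "rx": 0, "ry": 0, "rz": 0, "claw": 0.4},
  {"dx": 0, "dy": 0, "dz": 0, "rx": 0, "ry": 0, "rz": 0, "claw": 0.4},
  {"dx": 0, "dy": 0, "dz": 0, "rx": 0, "ry": 0, "rz": 0, "claw": 0.4},
  {"dx": 0, "dy": 0, "dz": 0, "rx": 0, "ry": 0, "rz": 0, "claw": 0.4},
])

```text
time_s: 13.95
ee_pos: [0.5263, 0.0638, 0.154]
eef_rot: [3.14, 0.0, 1.719]
force: [-0.0, 1.1, -0.1]
grip_width: 0.0565
grip_force: 0.0
```

>>> step_arm([
  {"dx": 0.01, "dy": 0, "dz": 0.2, "rx": 0, "ry": 0, "rz": 0, "claw": 0.4},
  {"dx": 0, "dy": 0, "dz": 0.2, "rx": 0, "ry": 0, "rz": 0, "claw": 0.4},
  {"dx": 0, "dy": 0, "dz": 0.15, "rx": 0, "ry": 0, "rz": 0, "claw": 0.5},
  {"dx": 0, "dy": 0, "dz": 0, "rx": 0, "ry": 0, "rz": 0, "claw": 0.6},
  {"dx": 0, "dy": 0, "dz": 0, "rx": 0, "ry": 0, "rz": 0, "claw": 0.7},
  {"dx": 0, "dy": 0, "dz": 0, "rx": 0, "ry": 0, "rz": 0, "claw": 1},
  {"dx": 0, "dy": 0, "dz": 0, "rx": 0, "ry": 0, "rz": 0, "claw": 1},
  {"dx": 0, "dy": 0, "dz": 0, "rx": 0, "ry": 0, "rz": 0, "claw": 1},
  {"dx": 0, "dy": 0, "dz": 0, "rx": 0, "ry": 0, "rz": 0, "claw": 1},
], grip_force=25)

```text
time_s: 14.85
ee_pos: [0.5263, 0.0651, 0.0992]
eef_rot: [3.14, 0.0, 1.719]
force: [-3.4, -0.7, 6.0]
grip_width: 0.021
grip_force: 25.0
```

```bash
cat > st.py <<'E'
from h import *
def st():
    L=[]
    for i in range(4):
        viewer.camera("scene"); L.append(telemetry.get_obs())
    p=np.mean([o["ee_pos"] for o in L],0); f=np.mean([o["force"] for o in L],0)
    d=p[:2]-[.5086,.0141]; a=np.arctan2(d[1],d[0]); r=np.hypot(*d)
    print(L[-1]["time_s"].__round__(2),"p",p.round(4),"rot",L[-1]["eef_rot"].round(3),"F",f.round(2),"gw",round(L[-1]["grip_width"],4),"ang",a.round(4),"r",r.round(4),"Frad",(f[:2]@d/r).round(2),"Fcw",(f[0]*np.sin(a)-f[1]*np.cos(a)).round(2))
st()
E
python3 st.py
```

```text
15.05 p [0.5263 0.0651 0.0991] rot [3.14  0.    1.719] F [-3.13 -1.23  7.02] gw 0.021 ang 1.2371 r 0.054 Frad -2.19 Fcw -2.56
```

```bash
cat > arc.py <<'E'
import sys, numpy as np
psi,step,n=float(sys.argv[1]),float(sys.argv[2]),int(sys.argv[3])
a=psi-step*np.arange(n+1)
for i in range(n): print(f'{i+1}: dx {.55*(np.sin(a[i+1])-np.sin(a[i])):.3f} dy {.55*(np.cos(a[i+1])-np.cos(a[i])):.3f}  -> {a[i+1]:.3f}')
E
python3 arc.py 1.088 0.2 24
```

```text
1: dx -0.060 dy 0.092  -> 0.888
2: dx -0.077 dy 0.078  -> 0.688
3: dx -0.091 dy 0.061  -> 0.488
4: dx -0.102 dy 0.042  -> 0.288
5: dx -0.108 dy 0.021  -> 0.088
6: dx -0.110 dy -0.001  -> -0.112
7: dx -0.107 dy -0.023  -> -0.312
8: dx -0.101 dy -0.044  -> -0.512
9: dx -0.090 dy -0.063  -> -0.712
10: dx -0.076 dy -0.080  -> -0.912
11: dx -0.058 dy -0.093  -> -1.112
12: dx -0.039 dy -0.103  -> -1.312
13: dx -0.017 dy -0.108  -> -1.512
14: dx 0.005 dy -0.110  -> -1.712
15: dx 0.026 dy -0.107  -> -1.912
16: dx 0.047 dy -0.099  -> -2.112
17: dx 0.066 dy -0.088  -> -2.312
18: dx 0.082 dy -0.073  -> -2.512
19: dx 0.095 dy -0.055  -> -2.712
20: dx 0.104 dy -0.036  -> -2.912
21: dx 0.109 dy -0.014  -> -3.112
22: dx 0.110 dy 0.008  -> -3.312
23: dx 0.106 dy 0.029  -> -3.512
24: dx 0.098 dy 0.050  -> -3.712
```

>>> step_arm([
  {"dx": -0.06, "dy": 0.092, "dz": 0, "rx": 0, "ry": 0, "rz": 0, "claw": 1},
  {"dx": -0.077, "dy": 0.078, "dz": 0, "rx": 0, "ry": 0, "rz": 0, "claw": 1},
  {"dx": -0.091, "dy": 0.061, "dz": 0, "rx": 0, "ry": 0, "rz": 0, "claw": 1},
  {"dx": -0.102, "dy": 0.042, "dz": 0, "rx": 0, "ry": 0, "rz": 0, "claw": 1},
])

```text
time_s: 15.45
ee_pos: [0.5583, 0.0373, 0.0991]
eef_rot: [3.141, -0.001, 1.72]
force: [-6.7, 5.5, 8.0]
grip_width: 0.0215
grip_force: 25.0
```

```bash
python3 st.py
```

```text
15.65 p [0.5588 0.036  0.0992] rot [3.139e+00 1.000e-03 1.719e+00] F [ 1.65 -2.2   5.03] gw 0.0209 ang 0.4105 r 0.0548 Frad 0.63 Fcw 2.68
```

>>> step_arm([
  {"dx": -0.108, "dy": 0.021, "dz": 0, "rx": 0, "ry": 0, "rz": 0, "claw": 1},
  {"dx": -0.11, "dy": -0.001, "dz": 0, "rx": 0, "ry": 0, "rz": 0, "claw": 1},
  {"dx": -0.107, "dy": -0.023, "dz": 0, "rx": 0, "ry": 0, "rz": 0, "claw": 1},
  {"dx": -0.101, "dy": -0.044, "dz": 0, "rx": 0, "ry": 0, "rz": 0, "claw": 1},
  {"dx": -0.09, "dy": -0.063, "dz": 0, "rx": 0, "ry": 0, "rz": 0, "claw": 1},
  {"dx": -0.076, "dy": -0.08, "dz": 0, "rx": 0, "ry": 0, "rz": 0, "claw": 1},
  {"dx": -0.058, "dy": -0.093, "dz": 0, "rx": 0, "ry": 0, "rz": 0, "claw": 1},
  {"dx": 0, "dy": 0, "dz": 0, "rx": 0, "ry": 0, "rz": 0, "claw": 1},
])

```text
time_s: 16.45
ee_pos: [0.5397, -0.0326, 0.0992]
eef_rot: [3.14, 0.001, 1.719]
force: [-1.0, -5.6, 6.5]
grip_width: 0.021
grip_force: 25.0
```

```bash
python3 st.py
```

```text
16.65 p [ 0.5399 -0.0325  0.0992] rot [3.140e+00 1.000e-03 1.719e+00] F [-1.22 -5.02  8.16] gw 0.0211 ang -0.9795 r 0.0561 Frad 3.49 Fcw 3.81
```

>>> step_arm([
  {"dx": -0.039, "dy": -0.103, "dz": 0, "rx": 0, "ry": 0, "rz": 0, "claw": 1},
  {"dx": -0.017, "dy": -0.108, "dz": 0, "rx": 0, "ry": 0, "rz": 0, "claw": 1},
  {"dx": 0.005, "dy": -0.11, "dz": 0, "rx": 0, "ry": 0, "rz": 0, "claw": 1},
  {"dx": 0.026, "dy": -0.107, "dz": 0, "rx": 0, "ry": 0, "rz": 0, "claw": 1},
  {"dx": 0.047, "dy": -0.099, "dz": 0, "rx": 0, "ry": 0, "rz": 0, "claw": 1},
  {"dx": 0.066, "dy": -0.088, "dz": 0, "rx": 0, "ry": 0, "rz": 0, "claw": 1},
  {"dx": 0.082, "dy": -0.073, "dz": 0, "rx": 0, "ry": 0, "rz": 0, "claw": 1},
  {"dx": 0.095, "dy": -0.055, "dz": 0, "rx": 0, "ry": 0, "rz": 0, "claw": 1},
  {"dx": 0.104, "dy": -0.036, "dz": 0, "rx": 0, "ry": 0, "rz": 0, "claw": 1},
  {"dx": 0, "dy": 0, "dz": 0, "rx": 0, "ry": 0, "rz": 0, "claw": 1},
])

```text
time_s: 17.65
ee_pos: [0.4573, -0.0062, 0.0991]
eef_rot: [3.14, 0.0, 1.72]
force: [-1.2, 3.5, 8.2]
grip_width: 0.0211
grip_force: 25.0
```

```bash
python3 st.py
```

```text
17.85 p [ 0.4574 -0.0064  0.0991] rot [ 3.14 -0.    1.72] F [-2.07  3.34 10.41] gw 0.0214 ang -2.7617 r 0.0551 Frad 0.68 Fcw 3.87
```

```bash
python3 arc.py -2.912 0.2 5; python3 arc.py -3.912 0.025 36 | awk '{print $3,$5,$7}' | paste -sd';'
```

```text
1: dx 0.109 dy -0.014  -> -3.112
2: dx 0.110 dy 0.008  -> -3.312
3: dx 0.106 dy 0.029  -> -3.512
4: dx 0.098 dy 0.050  -> -3.712
5: dx 0.086 dy 0.068  -> -3.912
0.010 0.010 -3.937;0.010 0.010 -3.962;0.009 0.010 -3.987;0.009 0.010 -4.012;0.009 0.011 -4.037;0.008 0.011 -4.062;0.008 0.011 -4.087;0.008 0.011 -4.112;0.008 0.011 -4.137;0.007 0.012 -4.162;0.007 0.012 -4.187;0.007 0.012 -4.212;0.006 0.012 -4.237;0.006 0.012 -4.262;0.006 0.012 -4.287;0.006 0.013 -4.312;0.005 0.013 -4.337;0.005 0.013 -4.362;0.005 0.013 -4.387;0.004 0.013 -4.412;0.004 0.013 -4.437;0.004 0.013 -4.462;0.003 0.013 -4.487;0.003 0.013 -4.512;0.003 0.014 -4.537;0.002 0.014 -4.562;0.002 0.014 -4.587;0.002 0.014 -4.612;0.001 0.014 -4.637;0.001 0.014 -4.662;0.001 0.014 -4.687;0.000 0.014 -4.712;-0.000 0.014 -4.737;-0.001 0.014 -4.762;-0.001 0.014 -4.787;-0.001 0.014 -4.812
```

>>> step_arm([
  {"dx": 0.109, "dy": -0.014, "dz": 0, "rx": 0, "ry": 0, "rz": 0, "claw": 1},
  {"dx": 0.11, "dy": 0.008, "dz": 0, "rx": 0, "ry": 0, "rz": 0, "claw": 1},
  {"dx": 0.106, "dy": 0.029, "dz": 0, "rx": 0, "ry": 0, "rz": 0, "claw": 1},
  {"dx": 0.098, "dy": 0.05, "dz": 0, "rx": 0, "ry": 0, "rz": 0, "claw": 1},
  {"dx": 0.086, "dy": 0.068, "dz": 0, "rx": 0, "ry": 0, "rz": 0, "claw": 1},
  {"dx": 0, "dy": 0, "dz": 0, "rx": 0, "ry": 0, "rz": 0, "claw": 1},
], grip_force=35)

```text
time_s: 18.45
ee_pos: [0.4649, 0.0461, 0.0992]
eef_rot: [3.138, 0.001, 1.72]
force: [5.7, 1.1, 5.3]
grip_width: 0.0211
grip_force: 35.0
```

```bash
python3 st.py
```

```text
18.65 p [0.4648 0.0459 0.0992] rot [3.138 0.    1.72 ] F [5.43 0.05 4.83] gw 0.0211 ang 2.5143 r 0.0541 Frad -4.37 Fcw 3.23
```

>>> step_arm([
  {"dx": 0.01, "dy": 0.01, "dz": 0, "rx": 0, "ry": 0, "rz": 0, "claw": 1},
  {"dx": 0.01, "dy": 0.01, "dz": 0, "rx": 0, "ry": 0, "rz": 0, "claw": 1},
  {"dx": 0.009, "dy": 0.01, "dz": 0, "rx": 0, "ry": 0, "rz": 0, "claw": 1},
  {"dx": 0.009, "dy": 0.01, "dz": 0, "rx": 0, "ry": 0, "rz": 0, "claw": 1},
])

```text
time_s: 19.05
ee_pos: [0.4676, 0.0494, 0.0991]
eef_rot: [3.14, 0.001, 1.72]
force: [1.2, -7.4, 8.5]
grip_width: 0.0208
grip_force: 35.0
```

```bash
python3 st.py
```

```text
19.25 p [0.4677 0.0495 0.0991] rot [3.139e+00 1.000e-03 1.720e+00] F [ 1.58 -5.43  7.56] gw 0.0212 ang 2.4273 r 0.0541 Frad -4.75 Fcw -3.06
```

>>> step_arm([
  {"dx": 0.009, "dy": 0.011, "dz": 0, "rx": 0, "ry": 0, "rz": 0, "claw": 1},
  {"dx": 0.008, "dy": 0.011, "dz": 0, "rx": 0, "ry": 0, "rz": 0, "claw": 1},
  {"dx": 0.008, "dy": 0.011, "dz": 0, "rx": 0, "ry": 0, "rz": 0, "claw": 1},
  {"dx": 0, "dy": 0, "dz": 0, "rx": 0, "ry": 0, "rz": 0, "claw": 1},
])

```text
time_s: 19.65
ee_pos: [0.4706, 0.0525, 0.0991]
eef_rot: [3.139, 0.001, 1.72]
force: [1.1, -4.9, 9.2]
grip_width: 0.0206
grip_force: 35.0
```

```bash
python3 st.py
```

```text
19.85 p [0.4705 0.0525 0.0991] rot [3.139e+00 1.000e-03 1.719e+00] F [ 1.61 -5.18  7.71] gw 0.0208 ang 2.3518 r 0.054 Frad -4.82 Fcw -2.5
```

>>> step_arm([
  {"dx": 0.008, "dy": 0.011, "dz": 0, "rx": 0, "ry": 0, "rz": 0, "claw": 1},
  {"dx": 0.008, "dy": 0.011, "dz": 0, "rx": 0, "ry": 0, "rz": 0, "claw": 1},
  {"dx": 0, "dy": 0, "dz": 0, "rx": 0, "ry": 0, "rz": 0, "claw": 1},
])

```text
time_s: 20.15
ee_pos: [0.4725, 0.0543, 0.0991]
eef_rot: [3.139, 0.001, 1.72]
force: [1.7, -5.9, 7.9]
grip_width: 0.0211
grip_force: 35.0
```

```bash
python3 st.py
```

```text
20.35 p [0.4725 0.0543 0.0991] rot [3.139e+00 1.000e-03 1.720e+00] F [ 1.91 -5.52  7.78] gw 0.0207 ang 2.302 r 0.054 Frad -5.38 Fcw -2.27
```

>>> step_arm([
  {"dx": 0.007, "dy": 0.012, "dz": 0, "rx": 0, "ry": 0, "rz": 0, "claw": 1},
  {"dx": 0.007, "dy": 0.012, "dz": 0, "rx": 0, "ry": 0, "rz": 0, "claw": 1},
  {"dx": 0, "dy": 0, "dz": 0, "rx": 0, "ry": 0, "rz": 0, "claw": 1},
])

```text
time_s: 20.65
ee_pos: [0.4746, 0.0561, 0.0991]
eef_rot: [3.14, 0.001, 1.72]
force: [0.7, -5.4, 8.7]
grip_width: 0.0208
grip_force: 35.0
```

```bash
python3 st.py
```

```text
20.85 p [0.4746 0.0561 0.0991] rot [3.139e+00 1.000e-03 1.719e+00] F [ 1.53 -5.33  7.92] gw 0.0212 ang 2.2513 r 0.054 Frad -5.11 Fcw -2.16
```

>>> step_arm([
  {"dx": 0.007, "dy": 0.012, "dz": 0, "rx": 0, "ry": 0, "rz": 0, "claw": 1},
  {"dx": 0.006, "dy": 0.012, "dz": 0, "rx": 0, "ry": 0, "rz": 0, "claw": 1},
  {"dx": 0, "dy": 0, "dz": 0, "rx": 0, "ry": 0, "rz": 0, "claw": 1},
])

```text
time_s: 21.15
ee_pos: [0.4768, 0.0577, 0.0991]
eef_rot: [3.14, 0.001, 1.719]
force: [1.4, -5.8, 9.2]
grip_width: 0.021
grip_force: 35.0
```

```bash
python3 st.py
```

```text
21.35 p [0.4768 0.0577 0.0991] rot [3.14e+00 1.00e-03 1.72e+00] F [ 1.2  -5.48  8.88] gw 0.021 ang 2.2013 r 0.054 Frad -5.13 Fcw -2.26
```

>>> step_arm([
  {"dx": 0.006, "dy": 0.012, "dz": 0, "rx": 0, "ry": 0, "rz": 0, "claw": 1},
  {"dx": 0.006, "dy": 0.012, "dz": 0, "rx": 0, "ry": 0, "rz": 0, "claw": 1},
  {"dx": 0, "dy": 0, "dz": 0, "rx": 0, "ry": 0, "rz": 0, "claw": 1},
])

```text
time_s: 21.65
ee_pos: [0.4789, 0.0592, 0.0991]
eef_rot: [3.14, 0.001, 1.72]
force: [1.2, -6.8, 9.4]
grip_width: 0.0208
grip_force: 35.0
```

```bash
python3 st.py
```

```text
21.85 p [0.479  0.0592 0.0991] rot [3.140e+00 1.000e-03 1.719e+00] F [ 0.95 -5.77  8.35] gw 0.0212 ang 2.1523 r 0.054 Frad -5.34 Fcw -2.37
```

>>> step_arm([
  {"dx": 0.006, "dy": 0.012, "dz": 0, "rx": 0, "ry": 0, "rz": 0, "claw": 1},
  {"dx": 0.006, "dy": 0.013, "dz": 0, "rx": 0, "ry": 0, "rz": 0, "claw": 1},
  {"dx": 0, "dy": 0, "dz": 0, "rx": 0, "ry": 0, "rz": 0, "claw": 1},
])

```text
time_s: 22.15
ee_pos: [0.4813, 0.0607, 0.0991]
eef_rot: [3.14, 0.001, 1.72]
force: [1.9, -7.9, 8.3]
grip_width: 0.021
grip_force: 35.0
```

```bash
python3 st.py
```

```text
22.35 p [0.4813 0.0607 0.0991] rot [3.140e+00 1.000e-03 1.719e+00] F [ 1.3  -6.52  8.48] gw 0.021 ang 2.1014 r 0.054 Frad -6.28 Fcw -2.18
```

>>> step_arm([
  {"dx": 0.005, "dy": 0.013, "dz": 0, "rx": 0, "ry": 0, "rz": 0, "claw": 1},
  {"dx": 0.005, "dy": 0.013, "dz": 0, "rx": 0, "ry": 0, "rz": 0, "claw": 1},
  {"dx": 0, "dy": 0, "dz": 0, "rx": 0, "ry": 0, "rz": 0, "claw": 1},
])

```text
time_s: 22.65
ee_pos: [0.4837, 0.062, 0.0991]
eef_rot: [3.14, 0.002, 1.72]
force: [0.8, -7.7, 8.3]
grip_width: 0.021
grip_force: 35.0
```

```bash
python3 st.py
```

```text
22.85 p [0.4837 0.062  0.0991] rot [3.14e+00 1.00e-03 1.72e+00] F [ 1.13 -7.25  8.38] gw 0.0211 ang 2.0505 r 0.054 Frad -6.95 Fcw -2.35
```

>>> step_arm([
  {"dx": 0.002, "dy": 0.013, "dz": 0, "rx": 0, "ry": 0, "rz": 0, "claw": 1},
  {"dx": 0.002, "dy": 0.014, "dz": 0, "rx": 0, "ry": 0, "rz": 0, "claw": 1},
  {"dx": 0, "dy": 0, "dz": 0, "rx": 0, "ry": 0, "rz": 0, "claw": 1},
])

```text
time_s: 23.15
ee_pos: [0.4861, 0.063, 0.0991]
eef_rot: [3.14, 0.001, 1.719]
force: [-0.5, -4.2, 8.8]
grip_width: 0.0211
grip_force: 35.0
```

```bash
python3 st.py
```

```text
23.35 p [0.4861 0.0631 0.0991] rot [3.140e+00 1.000e-03 1.719e+00] F [-0.71 -4.86  9.54] gw 0.0208 ang 2.0018 r 0.0539 Frad -4.12 Fcw -2.68
```

>>> step_arm([
  {"dx": 0.003, "dy": 0.013, "dz": 0, "rx": 0, "ry": 0, "rz": 0, "claw": 1},
  {"dx": 0.002, "dy": 0.014, "dz": 0, "rx": 0, "ry": 0, "rz": 0, "claw": 1},
  {"dx": 0, "dy": 0, "dz": 0, "rx": 0, "ry": 0, "rz": 0, "claw": 1},
])

```text
time_s: 23.65
ee_pos: [0.4886, 0.0641, 0.0991]
eef_rot: [3.14, 0.001, 1.72]
force: [-1.7, -4.6, 10.1]
grip_width: 0.0209
grip_force: 35.0
```

```bash
python3 st.py
```

```text
23.85 p [0.4886 0.0641 0.0991] rot [3.140e+00 1.000e-03 1.719e+00] F [-0.99 -3.38  9.76] gw 0.0212 ang 1.9515 r 0.0538 Frad -2.77 Fcw -2.17
```

>>> step_arm([
  {"dx": 0.003, "dy": 0.013, "dz": 0, "rx": 0, "ry": 0, "rz": 0, "claw": 1},
  {"dx": 0.002, "dy": 0.014, "dz": 0, "rx": 0, "ry": 0, "rz": 0, "claw": 1},
  {"dx": 0, "dy": 0, "dz": 0, "rx": 0, "ry": 0, "rz": 0, "claw": 1},
])

```text
time_s: 24.15
ee_pos: [0.4912, 0.065, 0.0991]
eef_rot: [3.141, 0.001, 1.72]
force: [-1.1, -3.3, 10.9]
grip_width: 0.0212
grip_force: 35.0
```

```bash
python3 st.py
```

```text
24.35 p [0.4912 0.065  0.0991] rot [3.14e+00 1.00e-03 1.72e+00] F [-1.65 -3.33  9.77] gw 0.0211 ang 1.9008 r 0.0538 Frad -2.61 Fcw -2.64
```

>>> step_arm([
  {"dx": 0.003, "dy": 0.013, "dz": 0, "rx": 0, "ry": 0, "rz": 0, "claw": 1},
  {"dx": 0.002, "dy": 0.014, "dz": 0, "rx": 0, "ry": 0, "rz": 0, "claw": 1},
  {"dx": 0, "dy": 0, "dz": 0, "rx": 0, "ry": 0, "rz": 0, "claw": 1},
])

```text
time_s: 24.65
ee_pos: [0.4938, 0.0658, 0.0991]
eef_rot: [3.14, 0.001, 1.72]
force: [-2.4, -3.8, 10.3]
grip_width: 0.0213
grip_force: 35.0
```

```bash
python3 st.py
```

```text
24.85 p [0.4938 0.0659 0.0991] rot [3.140e+00 1.000e-03 1.719e+00] F [-1.43 -3.73  9.94] gw 0.0213 ang 1.85 r 0.0538 Frad -3.19 Fcw -2.4
```

>>> step_arm([
  {"dx": 0.002, "dy": 0.014, "dz": 0, "rx": 0, "ry": 0, "rz": 0, "claw": 1},
  {"dx": 0.001, "dy": 0.014, "dz": 0, "rx": 0, "ry": 0, "rz": 0, "claw": 1},
  {"dx": 0, "dy": 0, "dz": 0, "rx": 0, "ry": 0, "rz": 0, "claw": 1},
])

```text
time_s: 25.15
ee_pos: [0.4963, 0.0665, 0.0991]
eef_rot: [3.141, 0.001, 1.72]
force: [-3.7, -4.4, 11.4]
grip_width: 0.0207
grip_force: 35.0
```

```bash
python3 st.py
```

```text
25.35 p [0.4963 0.0665 0.0991] rot [3.141e+00 1.000e-03 1.720e+00] F [-3.07 -4.5  10.74] gw 0.0209 ang 1.8015 r 0.0539 Frad -3.67 Fcw -4.02
```

>>> step_arm([
  {"dx": 0.001, "dy": 0.011, "dz": 0, "rx": 0, "ry": 0, "rz": 0, "claw": 1},
  {"dx": 0, "dy": 0, "dz": 0, "rx": 0, "ry": 0, "rz": 0, "claw": 1},
  {"dx": 0, "dy": 0, "dz": 0, "rx": 0, "ry": 0, "rz": 0, "claw": 1},
])

```text
time_s: 25.65
ee_pos: [0.4971, 0.0667, 0.0991]
eef_rot: [3.142, 0.001, 1.719]
force: [-4.9, -5.0, 13.2]
grip_width: 0.0209
grip_force: 35.0
```

```bash
python3 st.py
```

```text
25.85 p [0.4971 0.0667 0.0991] rot [-3.142e+00  1.000e-03  1.720e+00] F [-5.17 -5.08 12.48] gw 0.0212 ang 1.7861 r 0.0539 Frad -3.86 Fcw -6.14
```

>>> step_arm([
  {"dx": 0.001, "dy": 0.011, "dz": 0, "rx": 0, "ry": 0, "rz": 0, "claw": 1},
  {"dx": 0, "dy": 0.007, "dz": 0, "rx": 0, "ry": 0, "rz": 0, "claw": 1},
  {"dx": 0, "dy": 0, "dz": 0, "rx": 0, "ry": 0, "rz": 0, "claw": 1},
  {"dx": 0, "dy": 0, "dz": 0, "rx": 0, "ry": 0, "rz": 0, "claw": 1},
])

```text
time_s: 26.25
ee_pos: [0.4984, 0.067, 0.099]
eef_rot: [-3.14, 0.001, 1.72]
force: [-8.3, -4.4, 15.9]
grip_width: 0.0209
grip_force: 35.0
```

```bash
python3 st.py
```

```text
26.45 p [0.4985 0.067  0.099 ] rot [-3.14e+00  1.00e-03  1.72e+00] F [-8.69 -5.62 15.39] gw 0.0207 ang 1.7603 r 0.0539 Frad -3.88 Fcw -9.59
```

>>> step_arm([
  {"dx": 0, "dy": 0, "dz": 0, "rx": 0, "ry": 0, "rz": 0, "claw": 0.7},
  {"dx": 0, "dy": 0, "dz": 0, "rx": 0, "ry": 0, "rz": 0, "claw": 0.6},
  {"dx": 0, "dy": 0, "dz": 0, "rx": 0, "ry": 0, "rz": 0, "claw": 0.4},
  {"dx": 0, "dy": 0, "dz": 0, "rx": 0, "ry": 0, "rz": 0, "claw": 0.4},
  {"dx": 0, "dy": 0, "dz": 0, "rx": 0, "ry": 0, "rz": 0, "claw": 0.4},
  {"dx": 0, "dy": 0, "dz": -0.1, "rx": 0, "ry": 0, "rz": 0, "claw": 0.4},
  {"dx": 0, "dy": 0, "dz": -0.3, "rx": 0, "ry": 0, "rz": 0, "claw": 0.4},
  {"dx": 0, "dy": 0, "dz": -0.35, "rx": 0, "ry": 0, "rz": 0, "claw": 0.4},
  {"dx": 0, "dy": 0, "dz": -0.35, "rx": 0, "ry": 0, "rz": 0, "claw": 0.4},
  {"dx": 0, "dy": 0, "dz": -0.2, "rx": 0, "ry": 0, "rz": 0, "claw": 0.4},
])

```text
time_s: 27.45
ee_pos: [0.4993, 0.0675, 0.2318]
eef_rot: [3.138, 0.0, 1.719]
force: [0.2, 0.2, 0.2]
grip_width: 0.0563
grip_force: 0.0
```

>>> step_arm([
  {"dx": -0.2, "dy": -0.35, "dz": 0, "rx": 0, "ry": 0, "rz": 0, "claw": 0.4},
  {"dx": -0.35, "dy": -0.25, "dz": 0, "rx": 0, "ry": 0, "rz": 0, "claw": 0.4},
  {"dx": -0.4, "dy": -0.1, "dz": 0, "rx": 0, "ry": 0, "rz": 0, "claw": 0.4},
  {"dx": -0.4, "dy": 0, "dz": 0, "rx": 0, "ry": 0, "rz": 0, "claw": 0.4},
  {"dx": -0.4, "dy": 0, "dz": 0, "rx": 0, "ry": 0, "rz": 0, "claw": 0.4},
  {"dx": -0.4, "dy": 0, "dz": 0, "rx": 0, "ry": 0, "rz": 0, "claw": 0.4},
  {"dx": -0.4, "dy": 0, "dz": 0, "rx": 0, "ry": 0, "rz": 0, "claw": 0.4},
  {"dx": -0.4, "dy": 0, "dz": 0, "rx": 0, "ry": 0, "rz": 0, "claw": 0.4},
  {"dx": 0, "dy": 0, "dz": 0, "rx": 0, "ry": 0, "rz": 0, "claw": 0.4},
  {"dx": 0, "dy": 0, "dz": 0, "rx": 0, "ry": 0, "rz": 0, "claw": 0.4},
])

```text
time_s: 28.45
ee_pos: [0.4731, -0.235, 0.2284]
eef_rot: [-3.142, -0.0, 1.718]
force: [0.2, 0.4, 0.0]
grip_width: 0.0563
grip_force: 0.0
```

```bash
python3 - <<'E'
from h import *
s=viewer.camera("scene"); t=viewer.camera("top"); o=telemetry.get_obs(); print(o["ee_pos"],o["time_s"],o["joint_vel"].round(3))
a=cv2.resize(s["img"][165:275,280:410,::-1],None,fx=3,fy=3,interpolation=cv2.INTER_CUBIC)
b=cv2.resize(t["img"][145:245,255:390,::-1],None,fx=3,fy=3,interpolation=cv2.INTER_CUBIC)
d=np.zeros((330,795,3),np.uint8); d[:330,:390]=a; d[:300,390:795]=b; cv2.imwrite("pics/z.png",cv2.convertScaleAbs(d,alpha=1.5))
E
```

```text
[ 0.47324342 -0.2338728   0.22851532] 28.55 [ 0.009 -0.006  0.004 -0.    -0.004 -0.002]
```

View pics/z.png

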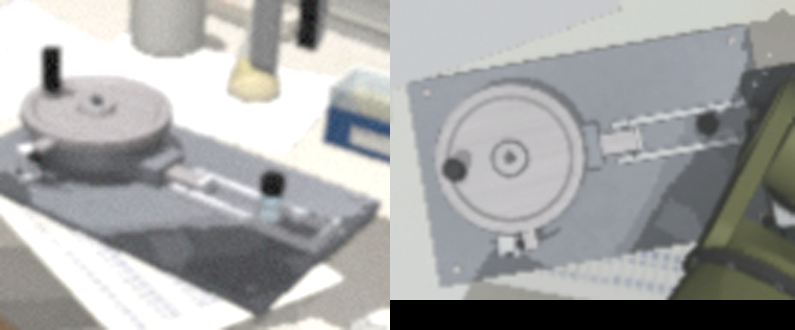

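The vial stands upright, pushed down the channel at top-crop (708,123). The ram is back, and the pin at (530,238) rests on the buffer against the stop. I'm handing it in.

```bash
python3 -c "
from station import hand_in
print(hand_in())"
```

```text
the job is handed in; nothing more can be done
None
```

The job is handed in: the vial stands upright where the ram pushed it along the rails, the ram is back, and the wheel rests on the buffer, which I pressed in about 4.6 mm (estimated from force and wheel angle) before letting go; the hand-in gave no verdict.

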